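Bring the edging wheel's high spot round to the pointer

TASK

On the truing stand, take the crank handle of the brass wheel and turn the wheel slowly (no faster than a quarter turn a second), either way round, until the one high spot on its rim, the place where the rim bulges outward, stands right in front of the fixed pointer. Stop it there, let go of the handle and leave the wheel at rest.

Things in the scene. Friction and masses are not known exactly. Their poses are not given: they have to be found in the camera images.
- wheel: Level brass wheel, 180 mm across, on the upright axle of a fixed grey stand. Origin: on the axle, 50 mm above the counter; top face 10 mm, rim 11 mm, axle nut 14 mm higher. x points to the high spot, z up. Turns endlessly either way; axle drag (about 1 N at the handle) holds it where left. The rim's inward dip, 120 degrees clockwise of the high spot, is not wanted. The small loose wheel is a spare.
- high_spot (a point): Outermost point of the high spot: a smooth outward bulge of the wheel's rim, about 11 mm proud and 40 mm long, 101 mm from the axle and 55 mm above the counter. It turns with the wheel.
- pointer_tip (a point): Tip of the fixed dark steel pointer, a pin 46 mm long tapering from 12 mm thick to a point, on a grey post of the stand, pointing straight at the axle. The tip is 106 mm from the axle and 54 mm above the counter, so the high spot passes it with 5 mm to spare; post and pointer rise no higher than 60 mm above the counter.
- handle_mid (a point): Middle (half-way up) of the upright crank handle: a dark round wooden grip, 22 mm in diameter, 50 mm tall (60 to 110 mm above the counter), standing on the wheel 60 mm from the axle, 130 degrees counter-clockwise (from above) of the high spot. It spins freely on its own pin, so a gripper holding it need not turn while carrying it round the axle.

How it is judged:
By the outcome, as a careful person would: the job done as asked, in the order asked, and still so for the second after the job is handed in, with the robot touching nothing.
It also fails if it takes over 48 s, if anything falls off the work surface, if the arm or the gripper's body presses on something with over 40 N, if the wrist force passes 120 N, or if a joint passes its speed limit or range.

ROBOT

A 6-joint arm with a two-finger parallel gripper is mounted at the origin on the work surface. World frame = base frame: x ahead of the robot, y to its left, z up, the work surface at z = 0. Lengths are in m, angles in degrees, forces in N, time in s.
With the tool pointing down it reaches from about 0.35 to 0.875 m from the base axis. Payload 4.2 kg.
Tool frame: the origin (TCP) lies between the finger pads; the fingertips stand 8 mm ahead of it and the grasp point (between the pads) lies 11 mm behind it; x points along the fingers, y is the direction in which the jaws open and shut, and the axes are right-handed (so a half turn about x gives the same grasp; the last joint's range is limited). The gripper opens to 87 mm and grips with 3 to 60 N. Pads are 19 mm wide; open, the fingers measure 117 mm over their backs; the gripper's body (75 mm by 190 mm) begins 51 mm behind the grasp point.
Start: joints at [79.733, 22.042, 0.453, 0, -68.411, -14.817], TCP at [0.265, 0.566, 0.231] pointing down, gripper open.
Joint ranges: [-179.83, 179.83], [-69.29, 118.12], [-61.27, 80.66], [-181.25, 117.63], [-171.15, -9.14], [-177.46, 177.46]. Speed limits (degrees/s): [159.86, 159.86, 180, 180, 180, 180].

INTERFACE

Orientations are given as a 3x3 rotation matrix whose columns are the frame's x, y, z axes.
In Python, from station import r gives the robot as it stands. The module is installed in compiled form; this text tells all that it offers.
- The arm moves only by the tool move_arm, never from a script. Its argument "increments" is one flat list of numbers, 7 for each row, row after row: the turn, a rotation vector about the tool's x, y, z in degrees, then the shift along the tool's x, y, z in m, then the finger opening in m, from 0 to 0.087. A call has 1 to 12 rows; each row is the pose to reach, as a shift and turn from the pose commanded when the call began, along the tool's axes at that moment; what a row does not reach only later rows make up. A row lasts 1/12 s, in which the tool goes at most 41.7 mm and 7.16 degrees, less where a joint would pass 70% of its speed; a pose out of reach is approached as far as the arm can. A call with a gripper value outside its range is refused whole. The fingers move at their own pace and stop on an object; the grip force is fixed at half the most. Time passes only in rows, so rows that repeat a pose let the fingers close. It gives the time, the measured TCP pose, the force and the opening at its end, in the units of the state.
- r.sense(): the state, without advancing time (a new reading comes with each control period).
- r.capture(name): name is "side" or "top" or "wrist"; returns the picture (384x512x3 uint8, red, green, blue); there is no depth.
- r.calibration(name): a dict with "fx", "fy", "cx", "cy" (pixels), "rvec" (rotation vector, rad) and "tvec" (3), from world to camera coordinates, as OpenCV has them; the wrist camera has in their place "tool_from_camera" (4x4, takes a point from camera to tool coordinates, whose origin is the TCP and whose axes are the tool frame's). Camera axes: x right, y down, z forward; pixel columns grow to the right and rows downward; lengths in m; the calibration is good to about 2 mm. A picture is of the moment at which its call begins: read the wrist's pose just before it. calibration takes no time and is no camera call.
- r.finish_job(): hands the job in, once; it reports no verdict.
The state is a dict: "time_s": time; "joints": joint angles; "joint_velocities": joint speeds; "effort": joint torques, N m; "tcp_pos": TCP position; "ee_rot": TCP orientation; "wrist_force": force on the tool from outside, world axes, zero at the start; "moment": the same for the moment, N m; "gripper_width": opening from 0.0 (shut) to 1.0 (fully open).
Only numpy, scipy, OpenCV 4.12 (cv2) and the standard library are available. Lean on these libraries where they do the work, as an engineer would, in place of code of your own. Each camera call takes 0.05 s, during which the arm holds its last target.

## Working session

There is one attempt and no reset: what is moved stays moved. The work goes in short steps, Python scripts to look and compute and a tool call to move; the robot and the scene stay as the last step left them, time stands still between calls to the robot, and variables do not carry over. Pictures are saved under pics/ and viewed, and the job is handed in when it is done.

Besides the shell and the picture viewer there is one more tool, called after "Request:" by a JSON object that holds its "method" and its "body". move_arm: Moves the arm, as the interface text tells. Its arguments: {"type":"object","properties":{"increments":{"type":"array","items":{"type":"number"}}},"required":["increments"]}

```bash
mkdir -p pics; python3 - <<'E'
from station import r
import cv2,numpy as np
s=r.sense();print(s)
for n in("side","top"):
    cv2.imwrite(f"pics/{n}0.png",r.capture(n)[:,:,::-1]);c=r.calibration(n);print(n,c)
    R=cv2.Rodrigues(np.array(c['rvec'],float))[0];print(-R.T@np.array(c['tvec']).ravel())
E
```

```text
{'time_s': 0.0, 'joints': array([ 7.97323466e+01,  2.20928621e+01,  3.79376170e-01, -2.87355628e-02,
       -6.84099467e+01, -1.48184243e+01]), 'joint_velocities': array([ 0.08097665, -0.06293489,  0.01213912, -0.00037573, -0.08156008,
        0.01948155]), 'effort': array([-2.69993325e-04, -3.90659666e+01,  1.87407070e+01,  4.21963066e+00,
        1.09046622e-02, -2.04530879e-04]), 'tcp_pos': array([0.26470485, 0.56553649, 0.22943534]), 'ee_rot': array([[-8.42864905e-04, -4.24146023e-01, -9.05593419e-01],
       [-2.03663832e-03, -9.05591135e-01,  4.24146849e-01],
       [-9.99997571e-01,  2.20186476e-03, -1.00541060e-04]]), 'wrist_force': array([0.00221102, 0.07151528, 0.16537485]), 'moment': array([ 0.05800348,  0.04177613, -0.00785294]), 'gripper_width': 1.0013241401752262}
side {'fx': 433.00304303428, 'fy': 433.00304303428, 'cx': 251.46784925470592, 'cy': 185.11866002040023, 'rvec': array([ 0.29444707, -2.82772424,  1.10719983]), 'tvec': array([0.55919699, 0.14902221, 0.66670159])}
[0.46571677 0.45284313 0.59786361]
top {'fx': 369.70723490584766, 'fy': 369.70723490584766, 'cx': 258.1760352357055, 'cy': 190.63101291819308, 'rvec': array([ 2.123122  , -2.07870912,  0.16437609]), 'tvec': array([0.01041965, 0.57990106, 0.65274135])}
[ 0.44218016 -0.00647645  0.75292752]
```

View pics/side0.png

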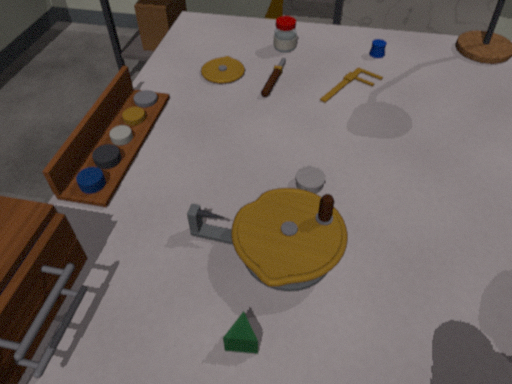

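View pics/top0.png

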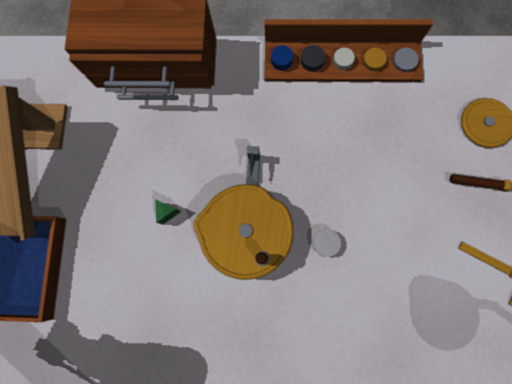

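Side view: wheel centre at about (289,228), handle (326,208), pointer tip about (228,219). Top view: nut (245,230), handle (262,258), pointer around (253,180), and a bulge at left (197,228).

```bash
cat > h.py <<'E'
import cv2,numpy as np
from station import r
def cast(n,uv,z):
    c=r.calibration(n);R=cv2.Rodrigues(np.array(c['rvec'],float))[0];t=np.array(c['tvec']).ravel()
    o=-R.T@t;uv=np.atleast_2d(np.array(uv,float))
    d=np.c_[(uv[:,0]-c['cx'])/c['fx'],(uv[:,1]-c['cy'])/c['fy'],np.ones(len(uv))]@R
    return o+d*((z-o[2])/d[:,2])[:,None]
def proj(n,p):
    c=r.calibration(n);K=np.array([[c['fx'],0,c['cx']],[0,c['fy'],c['cy']],[0,0,1.]])
    return cv2.projectPoints(np.atleast_2d(np.array(p,float)),np.array(c['rvec'],float),np.array(c['tvec'],float),K,None)[0][:,0]
def brass(im,seed):
    h=cv2.cvtColor(im,cv2.COLOR_RGB2HSV);m=cv2.inRange(h,(12,120,60),(32,255,255))
    m=cv2.morphologyEx(m,cv2.MORPH_OPEN,np.ones((3,3)))
    cs=cv2.findContours(m,cv2.RETR_EXTERNAL,cv2.CHAIN_APPROX_NONE)[0]
    return max([c for c in cs if cv2.pointPolygonTest(c,seed,True)>-20],key=cv2.contourArea)[:,0]
def fit(P):
    w=np.ones(len(P),bool)
    for _ in range(8):
        A=np.c_[2*P[w,:2],np.ones(w.sum())];x=np.linalg.lstsq(A,(P[w,:2]**2).sum(1),rcond=None)[0]
        c=x[:2];R=np.sqrt(x[2]+c@c);e=np.hypot(*(P[:,:2]-c).T)-R;w=abs(e)<.0025
    return c,R
def prof(P,c):
    d=P[:,:2]-c;return np.degrees(np.arctan2(d[:,1],d[:,0])),np.hypot(*d.T)
E
python3 - <<'E'
from h import *
for n,s in(("top",(225,230)),("side",(265,228))):
    im=cv2.imread(f"pics/{n}0.png")[:,:,::-1].copy()
    c=brass(im,s);P=cast(n,c,.061);ce,R=fit(P);a,d=prof(P,ce);print(n,ce,R)
    for k in range(-180,180,10):
        m=(a>=k)&(a<k+10);print(k+5,round(1000*d[m].mean(),1) if m.any() else None,end='; ')
    print()
print(cast("top",(245,230),.064),cast("side",(289,228),.064))
print(cast("top",(262,258),.110),cast("side",(327,200),.110))
print(cast("side",(229,219),.054))
for n,x0,y0 in(("top",180,130),("side",180,170)):
    im=cv2.imread(f"pics/{n}0.png")[y0:y0+160,x0:x0+190]
    cv2.imwrite(f"pics/{n}0z.png",cv2.resize(im,None,fx=3.7,fy=3.7,interpolation=cv2.INTER_CUBIC)[:600])
E
```

```text
top [0.50260072 0.04467927] 0.08749184129459082
-175 87.2; -165 87.3; -155 88.0; -145 88.1; -135 87.8; -125 87.5; -115 87.5; -105 87.8; -95 87.6; -85 87.5; -75 87.6; -65 87.8; -55 87.0; -45 82.5; -35 80.7; -25 84.6; -15 87.4; -5 87.8; 5 87.4; 15 87.2; 25 87.3; 35 87.4; 45 87.8; 55 87.5; 65 89.4; 75 95.1; 85 97.0; 95 91.4; 105 87.8; 115 87.3; 125 87.2; 135 87.2; 145 87.2; 155 87.2; 165 87.3; 175 87.1; 
side [0.50192901 0.05049468] 0.08770763070143878
-175 87.2; -165 87.1; -155 69.9; -145 75.1; -135 67.0; -125 68.8; -115 86.1; -105 89.9; -95 89.8; -85 88.9; -75 88.8; -65 88.6; -55 87.3; -45 82.6; -35 81.1; -25 85.4; -15 87.6; -5 87.3; 5 87.1; 15 87.2; 25 87.7; 35 87.2; 45 87.1; 55 88.2; 65 89.7; 75 95.2; 85 97.1; 95 92.0; 105 88.5; 115 88.1; 125 87.9; 135 87.7; 145 87.0; 155 87.0; 165 87.1; 175 86.9; 
[[0.50296622 0.0451091  0.064     ]] [[0.50208475 0.046768   0.064     ]]
[[0.45170774 0.01099894 0.11      ]] [[0.45174053 0.01905491 0.11      ]]
[[0.5993799  0.04063671 0.054     ]]
```

```bash
ls pics
```

```text
side0.png
side0z.png
top0.png
top0z.png
```

View pics/top0z.png

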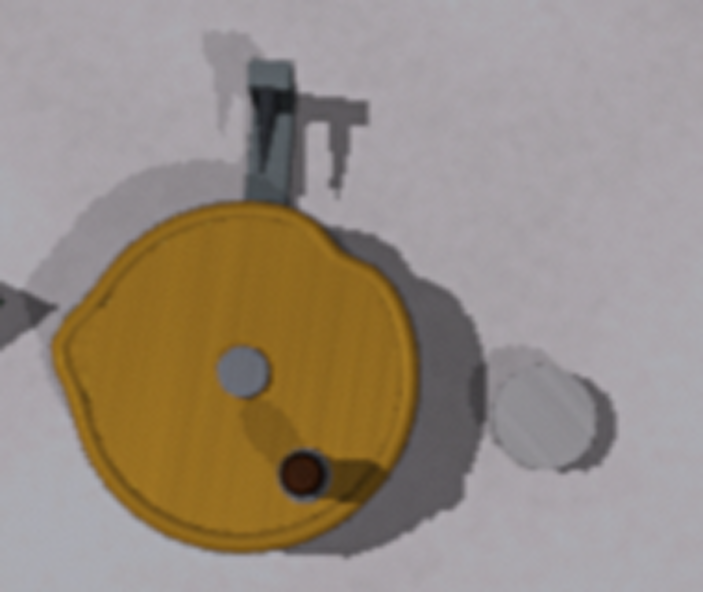

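View pics/side0z.png

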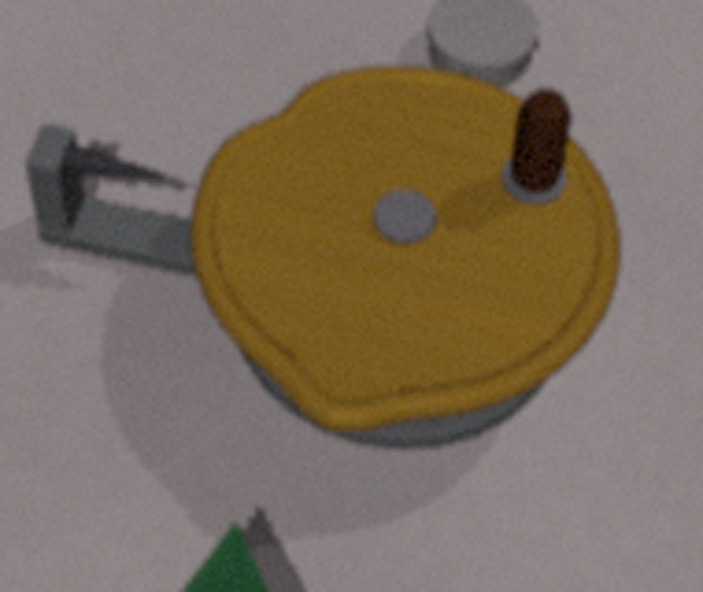

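The two views agree: bulge at about 81°, dip at about −39°, and the handle's position matches 211°. Next I measure the pointer bearing, then check the approach path past the tall wooden item on the left.

```bash
python3 - <<'E'
from h import *
ce=np.array([.5025,.046])
tT,bT=(251.1,177.3),(253.2,155);tS=(231.9,220.5);bS=(180+75/3.7,170+163/3.7)
for n,uv in(("top",tT),("top",bT),("side",tS),("side",bS)):
    p=cast(n,uv,.054)[0];d=p[:2]-ce;print(n,p,np.hypot(*d),np.degrees(np.arctan2(d[1],d[0])))
for f in np.linspace(0,1,8):
    p=np.array([.265,.566,.2])*(1-f)+np.array([.4515,.015,.2])*f
    print(proj("top",p).round(),proj("side",p).round())
cv2.imwrite("pics/w0.png",r.capture("wrist")[:,:,::-1])
E
```

```text
top [0.6063353  0.03722227 0.054     ] 0.10420565734713971 -4.832017510614933
top [0.65142951 0.03436921 0.054     ] 0.14938298138680192 -4.465505157284977
side [0.59409848 0.04265895 0.054     ] 0.09165939491750993 -2.0889360120224363
side [0.64743779 0.04009565 0.054     ] 0.14505800540850877 -2.3327747946690707
[[-129.  380.]] [[ 666. 1073.]]
[[-72. 362.]] [[553. 759.]]
[[-16. 344.]] [[482. 563.]]
[[ 39. 326.]] [[434. 429.]]
[[ 94. 309.]] [[399. 332.]]
[[149. 291.]] [[373. 258.]]
[[204. 274.]] [[352. 200.]]
[[258. 257.]] [[335. 154.]]
```

View pics/w0.png

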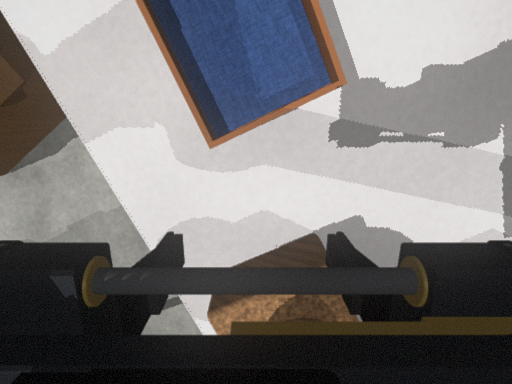

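Pointer bearing is about −4.7° from the top view and −2.2° from the side view, so roughly −3.5° for now. I'll lift first, since there's an object under the gripper and a tall item beside the route, then traverse.

Request:
{"method": "move_arm", "body": {"increments": [0,0,0,-0.03,0,0,0.087,0,0,0,-0.06,0,0,0.087,0,0,0,-0.09,0,0,0.087,0,0,0,-0.09,0.021,-0.02,0.087,0,0,0,-0.09,0.042,-0.04,0.087,0,0,0,-0.09,0.063,-0.06,0.087,0,0,0,-0.09,0.084,-0.08,0.087,0,0,0,-0.09,0.105,-0.1,0.087,0,0,0,-0.09,0.126,-0.12,0.087,0,0,0,-0.09,0.147,-0.14,0.087,0,0,0,-0.09,0.168,-0.16,0.087,0,0,0,-0.09,0.189,-0.181,0.087]}}

```text
time_s: 1.15
tcp_pos: [0.3487, 0.3166, 0.3204]
ee_rot: [[-0.0, -0.424, -0.906], [-0.0, -0.906, 0.424], [-1.0, 0.0, 0.0]]
wrist_force: [0.8, 0.7, 0.1]
gripper_width: 1.002
```

Request:
{"method": "move_arm", "body": {"increments": [0,0,0,0,0.021,-0.02,0.087,0,0,0,0,0.042,-0.04,0.087,0,0,0,0,0.063,-0.06,0.087,0,0,0,0,0.084,-0.08,0.087,0,0,0,0,0.105,-0.1,0.087,0,0,0,0,0.126,-0.12,0.087,0,0,0,0,0.147,-0.141,0.087,0,0,0,0.01,0.168,-0.161,0.087,0,0,0,0.03,0.189,-0.182,0.087,0,0,0,0.06,0.21,-0.202,0.087,0,0,0,0.09,0.23,-0.222,0.087,0,0,0,0.09,0.23,-0.222,0.087]}}

```text
time_s: 2.15
tcp_pos: [0.4489, 0.0118, 0.2245]
ee_rot: [[-0.012, -0.429, -0.903], [-0.003, -0.903, 0.43], [-1.0, 0.008, 0.01]]
wrist_force: [-0.5, -0.7, 0.2]
gripper_width: 1.007
```

```bash
python3 - <<'E'
from h import *
s=r.sense();print(s['time_s'],s['tcp_pos'],s['ee_rot'].round(4),s['wrist_force']);np.savez("p1",p=s['tcp_pos'],R=s['ee_rot'])
cv2.imwrite("pics/w1.png",r.capture("wrist")[:,:,::-1]);print(r.calibration("wrist"))
E
```

```text
2.15 [0.44894394 0.01177186 0.22451828] [[-0.0125 -0.4295 -0.903 ]
 [-0.0029 -0.9031  0.4295]
 [-0.9999  0.0079  0.01  ]] [-0.49629016 -0.69627258  0.20719056]
{'fx': 290.779087723307, 'fy': 290.779087723307, 'cx': 254.63506234101055, 'cy': 201.63286061310504, 'tool_from_camera': array([[-1.06434816e-03, -2.80071828e-01,  9.59978457e-01,
        -1.53199259e-01],
       [ 9.99999433e-01, -3.42316352e-04,  1.00885012e-03,
         1.44623233e-04],
       [ 4.60658252e-05,  9.59978986e-01,  2.80072033e-01,
        -7.67930240e-02],
       [ 0.00000000e+00,  0.00000000e+00,  0.00000000e+00,
         1.00000000e+00]])}
```

View pics/w1.png

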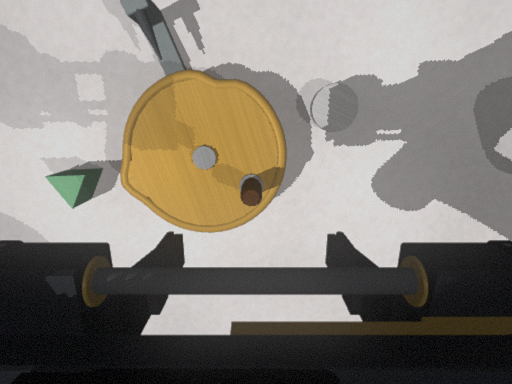

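Wrist view: nut at (203,157), handle top at about (251,197), bulge at (127,178), pointer at upper left around (155,30).

```bash
cat >> h.py <<'E'
def castw(uv,z,p,R):
    c=r.calibration("wrist");T=np.array(c['tool_from_camera']);o=R@T[:3,3]+p;uv=np.atleast_2d(np.array(uv,float))
    d=np.c_[(uv[:,0]-c['cx'])/c['fx'],(uv[:,1]-c['cy'])/c['fy'],np.ones(len(uv))]@(R@T[:3,:3]).T
    return o+d*((z-o[2])/d[:,2])[:,None]
E
python3 - <<'E'
from h import *
q=np.load("p1.npz");p,R=q['p'],q['R']
im=cv2.imread("pics/w1.png")[:,:,::-1].copy()
P=castw(brass(im,(180,180)),.061,p,R);ce,ra=fit(P);a,d=prof(P,ce);print(ce,ra)
for n,uv,z in(("nut",(203.5,157),.064),("htop",(251,197),.11),("hbase",(252,182),.061)):print(n,castw(uv,z,p,R))
for k in range(50,110,5):
    m=(a>=k)&(a<k+5);print(k+2.5,(1000*d[m].mean()).round(1),end='; ')
cv2.imwrite("pics/w1z.png",cv2.resize(im[0:110,100:250,::-1],None,fx=5,fy=5,interpolation=cv2.INTER_CUBIC))
s=r.sense();print(s['tcp_pos'])
E
```

```text
[0.50201045 0.04457213] 0.08690001436060452
nut [[0.50226673 0.04522526 0.064     ]]
htop [[0.45181122 0.01277174 0.11      ]]
hbase [[0.45442995 0.01044175 0.061     ]]
52.5 86.5; 57.5 87.3; 62.5 87.7; 67.5 89.5; 72.5 92.7; 77.5 95.2; 82.5 97.0; 87.5 95.2; 92.5 92.2; 97.5 89.2; 102.5 87.6; 107.5 86.8; [0.45041956 0.01324068 0.22728636]
```

View pics/w1z.png

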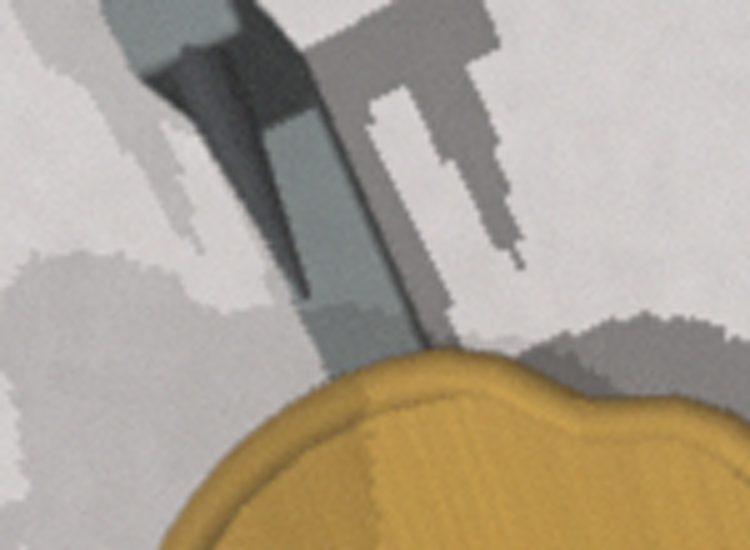

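```bash
python3 - <<'E'
from h import *
q=np.load("p1.npz");p,R=q['p'],q['R']
for uv,ce in(((160.6,59.6),(.5022,.0449)),((143,15),(.5022,.0449))):
    P=castw(uv,.054,p,R)[0];d=P[:2]-ce;print(P,np.hypot(*d),np.degrees(np.arctan2(d[1],d[0])))
# side and top with their own centres
for n,uv,ce in(("top",(251.1,177.3),(.5028,.0449)),("side",(231.9,220.5),(.502,.0468))):
    P=cast(n,uv,.054)[0];d=P[:2]-ce;print(n,P,np.hypot(*d),np.degrees(np.arctan2(d[1],d[0])))
E
```

```text
[0.60669216 0.03970346 0.054     ] 0.10462129658769959 -2.847055562789167
[0.64791405 0.03485962 0.054     ] 0.14605955926154465 -3.9417185542623066
top [0.6063353  0.03722227 0.054     ] 0.10381958790928258 -4.241044618229301
side [0.59409848 0.04265895 0.054     ] 0.09219153346742355 -2.574473678791936
```

Three views put the pointer at about −3.3°, the bulge at about 81.5° and the handle at about (0.4515, 0.0137). That means about 85° clockwise, with the handle going from about 211.5° to 126.7°. Descending in stages.

Request:
{"method": "move_arm", "body": {"increments": [0,0,0,0.02,0.002,0,0.087,0,0,0,0.04,0.002,0,0.087,0,0,0,0.06,0.002,0,0.087,0,0,0,0.08,0.002,0,0.087,0,0,0,0.09,0.002,0,0.087,0,0,0,0.095,0.002,0,0.087,0,0,0,0.095,0.002,0,0.087,0,0,0,0.095,0.002,0,0.087,0,0,0,0.095,0.002,0,0.087]}}

```text
time_s: 2.95
tcp_pos: [0.4524, 0.0145, 0.1368]
ee_rot: [[0.003, -0.423, -0.906], [0.001, -0.906, 0.423], [-1.0, -0.002, -0.002]]
wrist_force: [-0.8, -0.5, -0.1]
gripper_width: 1.002
```

```bash
python3 - <<'E'
from h import *
s=r.sense();print(s['time_s'],s['tcp_pos'],s['ee_rot'].round(4),s['joint_velocities'].round(2))
cv2.imwrite("pics/w2.png",r.capture("wrist")[:,:,::-1])
d=np.array([.4515,.0137,0])-s['tcp_pos'];print(s['ee_rot'].T@d)
E
```

```text
2.95 [0.45241426 0.01451145 0.13681977] [[ 2.700e-03 -4.232e-01 -9.060e-01]
 [ 8.000e-04 -9.060e-01  4.232e-01]
 [-1.000e+00 -1.800e-03 -2.100e-03]] [-0.21 -0.13 -0.14 -0.21  0.16  0.06]
[0.13681614 0.00137292 0.00077633]
```

View pics/w2.png

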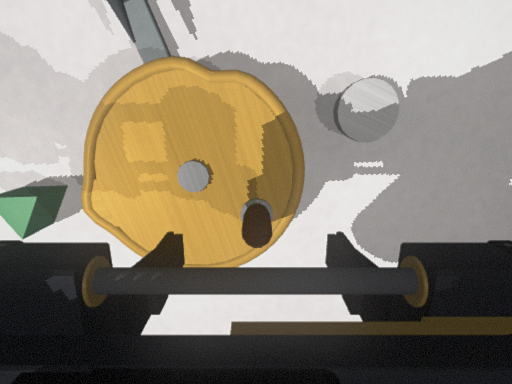

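Handle top (257,225) sits centred between the fingers. Descending and closing.

Request:
{"method": "move_arm", "body": {"increments": [0,0,0,0.015,0.001,0.001,0.087,0,0,0,0.03,0.001,0.001,0.087,0,0,0,0.045,0.001,0.001,0.087,0,0,0,0.054,0.001,0.001,0.087,0,0,0,0.054,0.001,0.001,0.087,0,0,0,0.054,0.001,0.001,0.06,0,0,0,0.054,0.001,0.001,0.04,0,0,0,0.054,0.001,0.001,0.03,0,0,0,0.054,0.001,0.001,0.026,0,0,0,0.054,0.001,0.001,0.023,0,0,0,0.054,0.001,0.001,0.018,0,0,0,0.054,0.001,0.001,0.01]}}

```text
time_s: 4.0
tcp_pos: [0.4502, 0.0135, 0.0817]
ee_rot: [[0.0, -0.424, -0.906], [0.0, -0.906, 0.424], [-1.0, -0.0, -0.0]]
wrist_force: [-0.3, -0.1, 0.2]
gripper_width: 0.555
```

Request:
{"method": "move_arm", "body": {"increments": [0,0,0,0,0,0,0.01,0,0,0,0,0,0,0.01,0,0,0,0,0,0,0.01,0,0,0,0,0,0,0.01]}}

```text
time_s: 4.33
tcp_pos: [0.4504, 0.0137, 0.0816]
ee_rot: [[0.001, -0.424, -0.906], [0.001, -0.906, 0.424], [-1.0, -0.001, -0.001]]
wrist_force: [1.7, 5.6, -1.9]
gripper_width: 0.25
```

```bash
python3 - <<'E'
from h import *
s=r.sense();print(s['time_s'],s['tcp_pos'],s['ee_rot'].round(4),s['wrist_force'],s['gripper_width']*87)
p=s['tcp_pos'][:2];ce=np.array([.5023,.0452]);d=p-ce;print(np.hypot(*d),np.degrees(np.arctan2(d[1],d[0])))
cv2.imwrite("pics/t3.png",r.capture("top")[:,:,::-1])
cv2.imwrite("pics/s3.png",r.capture("side")[:,:,::-1])
im=r.capture("side");P=cast("side",brass(im,(265,228)),.061);a,dd=prof(P,np.array([.502,.0468]))
m=(a>55)&(a<110)&(dd>.0905);print("bulge side",a[m].mean(),np.average(a[m],weights=dd[m]-.0895))
E
```

```text
4.3333 [0.45044987 0.01366656 0.08159463] [[ 9.000e-04 -4.240e-01 -9.057e-01]
 [ 5.000e-04 -9.057e-01  4.240e-01]
 [-1.000e+00 -9.000e-04 -6.000e-04]] [ 1.69904566  5.64623805 -1.94249527] 21.722524022263617
0.06068602428118965 -148.69349516536587
bulge side 84.75225604712965 84.35502476309416
```

View pics/s3.png

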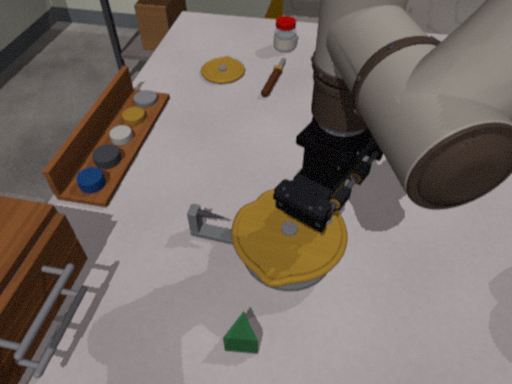

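View pics/t3.png

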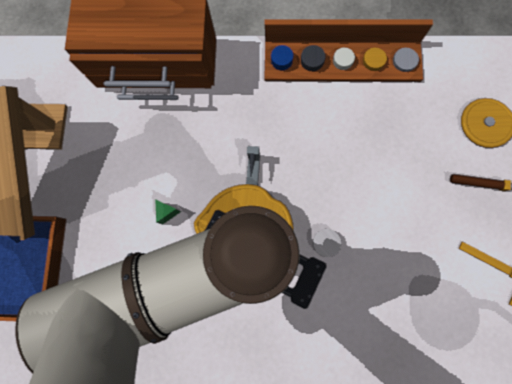

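Gripped at 21.7 mm, with radius 60.7 mm and angle 211.3°, as predicted. Working out the arc: three calls of 27° at 27°/s, then a look.

```bash
cat > arc.py <<'E'
import sys,numpy as np
a0,da,n=map(float,sys.argv[1:4]);rho=.0605
for k in range(1,int(n)+1):
    t0,t=np.radians([a0,a0+da*k]);x,y=rho*(np.cos(t)-np.cos(t0)),rho*(np.sin(t)-np.sin(t0))
    print("0, 0, 0, 0, %.4f, %.4f, 0.01,"%(-.424*x-.9057*y,-.9057*x+.424*y),end=' ')
print()
E
for a in 211.3 184.3 157.3; do python3 arc.py $a -2.25 12;done
```

```text
0, 0, 0, 0, -0.0014, 0.0020, 0.01, 0, 0, 0, 0, -0.0028, 0.0038, 0.01, 0, 0, 0, 0, -0.0043, 0.0057, 0.01, 0, 0, 0, 0, -0.0059, 0.0075, 0.01, 0, 0, 0, 0, -0.0075, 0.0092, 0.01, 0, 0, 0, 0, -0.0092, 0.0108, 0.01, 0, 0, 0, 0, -0.0110, 0.0124, 0.01, 0, 0, 0, 0, -0.0128, 0.0139, 0.01, 0, 0, 0, 0, -0.0147, 0.0154, 0.01, 0, 0, 0, 0, -0.0167, 0.0167, 0.01, 0, 0, 0, 0, -0.0187, 0.0180, 0.01, 0, 0, 0, 0, -0.0207, 0.0192, 0.01, 
0, 0, 0, 0, -0.0021, 0.0011, 0.01, 0, 0, 0, 0, -0.0042, 0.0022, 0.01, 0, 0, 0, 0, -0.0064, 0.0031, 0.01, 0, 0, 0, 0, -0.0086, 0.0040, 0.01, 0, 0, 0, 0, -0.0109, 0.0048, 0.01, 0, 0, 0, 0, -0.0131, 0.0055, 0.01, 0, 0, 0, 0, -0.0154, 0.0061, 0.01, 0, 0, 0, 0, -0.0177, 0.0066, 0.01, 0, 0, 0, 0, -0.0201, 0.0070, 0.01, 0, 0, 0, 0, -0.0224, 0.0073, 0.01, 0, 0, 0, 0, -0.0248, 0.0076, 0.01, 0, 0, 0, 0, -0.0272, 0.0077, 0.01, 
0, 0, 0, 0, -0.0024, 0.0001, 0.01, 0, 0, 0, 0, -0.0048, 0.0000, 0.01, 0, 0, 0, 0, -0.0071, -0.0001, 0.01, 0, 0, 0, 0, -0.0095, -0.0004, 0.01, 0, 0, 0, 0, -0.0118, -0.0007, 0.01, 0, 0, 0, 0, -0.0142, -0.0011, 0.01, 0, 0, 0, 0, -0.0165, -0.0016, 0.01, 0, 0, 0, 0, -0.0188, -0.0022, 0.01, 0, 0, 0, 0, -0.0211, -0.0029, 0.01, 0, 0, 0, 0, -0.0233, -0.0036, 0.01, 0, 0, 0, 0, -0.0255, -0.0045, 0.01, 0, 0, 0, 0, -0.0277, -0.0054, 0.01,
```

Request:
{"method": "move_arm", "body": {"increments": [0,0,0,0,-0.0014,0.002,0.01,0,0,0,0,-0.0028,0.0038,0.01,0,0,0,0,-0.0043,0.0057,0.01,0,0,0,0,-0.0059,0.0075,0.01,0,0,0,0,-0.0075,0.0092,0.01,0,0,0,0,-0.0092,0.0108,0.01,0,0,0,0,-0.011,0.0124,0.01,0,0,0,0,-0.0128,0.0139,0.01,0,0,0,0,-0.0147,0.0154,0.01,0,0,0,0,-0.0167,0.0167,0.01,0,0,0,0,-0.0187,0.018,0.01,0,0,0,0,-0.0207,0.0192,0.01]}}

```text
time_s: 5.48
tcp_pos: [0.4412, 0.0404, 0.0815]
ee_rot: [[-0.001, -0.424, -0.906], [-0.0, -0.906, 0.424], [-1.0, 0.001, 0.0]]
wrist_force: [1.6, -0.5, 0.0]
gripper_width: 0.244
```

```bash
python3 - <<'E'
from h import *
s=r.sense();print(s['time_s'],s['wrist_force'],s['gripper_width']*87)
d=s['tcp_pos'][:2]-np.array([.5023,.0452]);print(np.hypot(*d),np.degrees(np.arctan2(d[1],d[0])))
im=r.capture("side");P=cast("side",brass(im,(265,228)),.061);a,dd=prof(P,np.array([.502,.0468]))
m=(a>20)&(a<110)&(dd>.0905);print("bulge side",a[m].mean(),np.average(a[m],weights=dd[m]-.0895))
E
```

```text
5.4833 [ 1.58650544 -0.47785466  0.01221262] 21.20007953574827
0.06128338225398767 -175.48672937109578
bulge side 75.18621020283162 66.05734521594005
```

Handle is at 184.5°, on the arc with low forces. Continuing.

Request:
{"method": "move_arm", "body": {"increments": [0,0,0,0,-0.0021,0.0011,0.01,0,0,0,0,-0.0042,0.0022,0.01,0,0,0,0,-0.0064,0.0031,0.01,0,0,0,0,-0.0086,0.004,0.01,0,0,0,0,-0.0109,0.0048,0.01,0,0,0,0,-0.0131,0.0055,0.01,0,0,0,0,-0.0154,0.0061,0.01,0,0,0,0,-0.0177,0.0066,0.01,0,0,0,0,-0.0201,0.007,0.01,0,0,0,0,-0.0224,0.0073,0.01,0,0,0,0,-0.0248,0.0076,0.01,0,0,0,0,-0.0272,0.0077,0.01]}}

```text
time_s: 6.53
tcp_pos: [0.4452, 0.0683, 0.0815]
ee_rot: [[-0.002, -0.424, -0.906], [-0.0, -0.906, 0.424], [-1.0, 0.001, 0.002]]
wrist_force: [-4.7, 1.9, 6.1]
gripper_width: 0.245
```

Request:
{"method": "move_arm", "body": {"increments": [0,0,0,0,-0.0024,0.0001,0.01,0,0,0,0,-0.0048,0,0.01,0,0,0,0,-0.0071,-0.0001,0.01,0,0,0,0,-0.0095,-0.0004,0.01,0,0,0,0,-0.0118,-0.0007,0.01,0,0,0,0,-0.0142,-0.0011,0.01,0,0,0,0,-0.0165,-0.0016,0.01,0,0,0,0,-0.0188,-0.0022,0.01,0,0,0,0,-0.0211,-0.0029,0.01,0,0,0,0,-0.0233,-0.0036,0.01,0,0,0,0,-0.0255,-0.0045,0.01,0,0,0,0,-0.0277,-0.0054,0.01]}}

```text
time_s: 7.53
tcp_pos: [0.4624, 0.0921, 0.0815]
ee_rot: [[-0.0, -0.424, -0.906], [0.001, -0.906, 0.424], [-1.0, -0.001, 0.001]]
wrist_force: [-5.0, 3.7, 4.0]
gripper_width: 0.239
```

Request:
{"method": "move_arm", "body": {"increments": [0,0,0,0,0,0,0.01,0,0,0,0,0,0,0.01]}}

```text
time_s: 7.7
tcp_pos: [0.4629, 0.0925, 0.0815]
ee_rot: [[0.001, -0.424, -0.906], [0.002, -0.906, 0.424], [-1.0, -0.002, 0.0]]
wrist_force: [-5.1, 5.0, 3.0]
gripper_width: 0.244
```

```bash
python3 - <<'E'
from h import *
s=r.sense();print(s['time_s'],s['tcp_pos'],s['wrist_force'],s['gripper_width']*87)
d=s['tcp_pos'][:2]-np.array([.5023,.0452]);print(np.hypot(*d),np.degrees(np.arctan2(d[1],d[0])))
im=r.capture("side");P=cast("side",brass(im,(265,228)),.061);a,dd=prof(P,np.array([.502,.0468]))
for k in range(-30,30,3):
    m=(a>=k)&(a<k+3);print(k+1.5,(1000*dd[m].mean()).round(1) if m.any() else None,end='; ')
cv2.imwrite("pics/s4.png",im[:,:,::-1]);cv2.imwrite("pics/s4z.png",cv2.resize(im[170:310,180:360,::-1],None,fx=4,fy=4,interpolation=cv2.INTER_CUBIC))
im=r.capture("top");cv2.imwrite("pics/t4z.png",cv2.resize(im[130:280,180:340,::-1],None,fx=4,fy=4,interpolation=cv2.INTER_CUBIC))
E
```

```text
7.7 [0.46293369 0.09252584 0.0815492 ] [-5.13273896  4.9833876   3.01570529] 21.240127852362114
0.061558444992576275 129.7541667505018
-28.5 85.9; -25.5 71.9; -22.5 57.5; -19.5 67.2; -16.5 67.3; -13.5 73.6; -10.5 91.3; -7.5 76.3; -4.5 47.0; -1.5 63.6; 1.5 80.0; 4.5 84.1; 7.5 71.7; 10.5 83.5; 13.5 81.7; 16.5 71.4; 19.5 72.5; 22.5 81.5; 25.5 74.1; 28.5 77.6;
```

View pics/s4z.png

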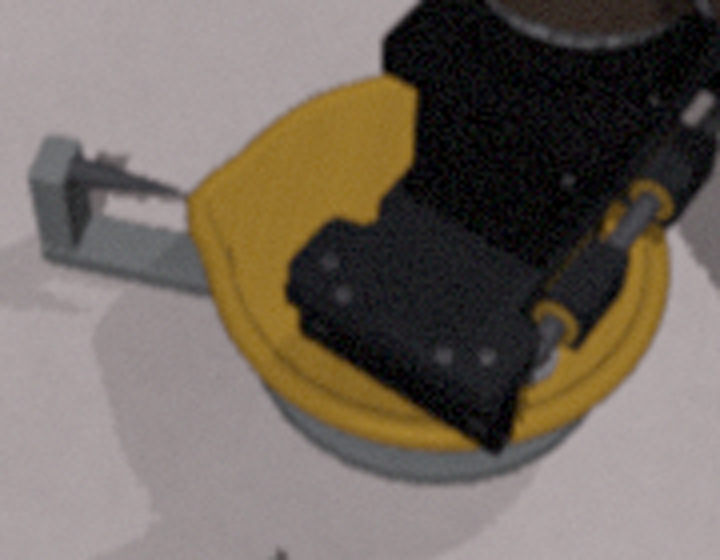

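View pics/t4z.png

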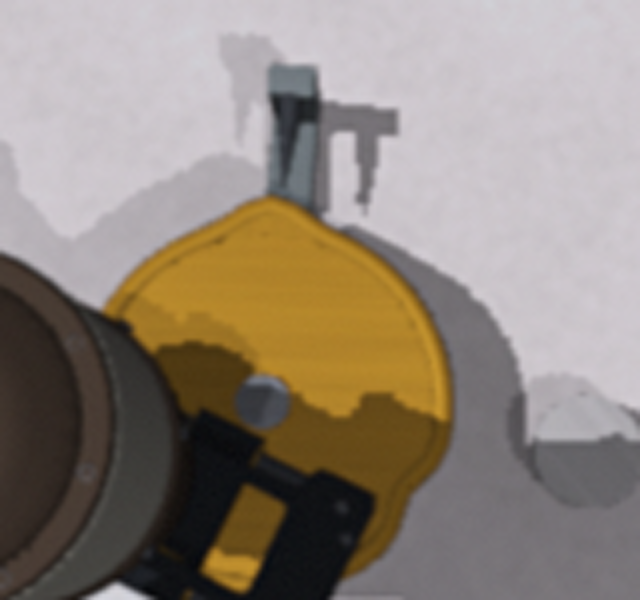

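Bulge apex at crop (270,198), pointer tip at about (284,188): a few degrees of clockwise turn left. Measuring that.

```bash
cat > b.py <<'E'
from h import *
def go(ims,lo=-60,hi=60):
    out=[]
    for im in ims:
        P=cast("top",brass(im,(250,200)),.061);a,d=prof(P,np.array([.5028,.0449]))
        m=(a>-50)&(a<50)&(abs(d-.0875)<.006)
        ce=np.array([.5027,.0448])
        a,d=prof(P,ce)
        m=(abs(a)<40)&(d>.090)&(d<.105)
        x=a[m];y=d[m];L=[]
        for th in(.0905,.0915,.0925,.0935):
            k=y>th;xs=np.sort(x[k]);L.append(((xs[0]+xs[-1])/2).round(2))
        out.append(L)
    return out
if __name__=="__main__":
    s=r.sense();print(s['time_s'],s['tcp_pos'],s['wrist_force'])
    im=r.capture("top");print(go([im]))
    np.save("t.npy",im)
    # pointer: dark pixels tip / axis
    g=cv2.cvtColor(im,cv2.COLOR_RGB2GRAY)[145:182,245:262];print(g)
E
python3 b.py
```

```text
7.8 [0.46295243 0.09253886 0.08155004] [-4.48301735  4.70656005  3.76550936]
[[np.float64(-0.25), np.float64(-1.54), np.float64(-1.48), np.float64(-0.78)]]
[[179 178 171 153 154 168 183 197 201 200 199 198 199 200 201 204 204]
 [176 172 153 131 126 134 144 154 156 154 151 148 153 162 182 200 203]
 [175 162 132 119 117 119 120 124 123 121 120 119 122 132 164 198 204]
 [175 158 129 119 120 120 119 120 118 118 119 118 115 114 151 198 206]
 [176 161 132 121 121 121 122 121 121 121 121 120 112 103 140 196 207]
 [176 161 133 122 122 121 122 123 121 121 122 122 112  97 136 197 206]
 [177 162 134 123 124 124 126 124 124 124 123 122 113  95 131 193 205]
 [178 162 129 115 117 119 119 119 122 122 124 125 116  92 115 179 203]
 [179 157 106  77  79  85  84  83  90 101 110 115 106  81  96 165 203]
 [178 159 100  52  46  55  59  59  58  59  63  69  65  55  84 152 196]
 [180 163 114  50  36  50  58  56  49  39  35  39  40  39  64 112 144]
 [187 176 138  61  33  51  58  57  48  37  33  38  40  40  55  87 114]
 [196 182 148  73  35  49  58  57  49  36  33  39  40  41  55  88 112]
 [198 184 157  96  49
[... 983 characters left out ...]
124 113 104  77  61  81 109 116 115 114 103  87  99 110 118]
 [172 157 126 116 106  79  70  94 113 116 115 115 103  90 107 113 117]
 [172 156 125 113 105  79  79 109 116 116 116 115 100  88 106 111 117]
 [172 154 118 103  96  77  84 112 118 116 117 114  99  87 107 112 118]
 [170 152 114  98  93  82  89 112 116 117 116 113 100  88 108 111 117]
 [165 134 102  95  95  92  96 107 115 115 116 113  98  87 108 114 117]
 [152 121  92  84  88  93  93  98 106 113 113 110  95  86 109 113 119]
 [126 115 105  97  90  84  79  87  95  99 102 101  91  89 109 113 118]
 [121 123 123 120 112 102  92  90  88  90  93  90  80  83 106 112 116]
 [131 134 136 134 131 125 117 109  99  90  83  77  71  76  96 105 113]]
```

Request:
{"method": "move_arm", "body": {"increments": [0,0,0,0,-0.001,-0.0005,0.01,0,0,0,0,-0.002,-0.001,0.01,0,0,0,0,-0.003,-0.0015,0.01,0,0,0,0,-0.003,-0.0015,0.01,0,0,0,0,-0.003,-0.0015,0.01,0,0,0,0,-0.003,-0.0015,0.01]}}

```text
time_s: 8.35
tcp_pos: [0.4655, 0.0945, 0.0815]
ee_rot: [[0.001, -0.424, -0.906], [0.002, -0.906, 0.424], [-1.0, -0.002, 0.0]]
wrist_force: [-3.5, 4.8, 2.4]
gripper_width: 0.241
```

```bash
python3 b.py|head -2; python3 - <<'E'
from h import *
s=r.sense();d=s['tcp_pos'][:2]-np.array([.5023,.0452]);print(np.hypot(*d),np.degrees(np.arctan2(d[1],d[0])),s['wrist_force'])
im=r.capture("top");a=cv2.resize(im[140:240,200:310,::-1],None,fx=4.5,fy=4.5,interpolation=cv2.INTER_CUBIC);cv2.imwrite("pics/t5z.png",a)
im=r.capture("wrist");cv2.imwrite("pics/w5.png",im[:,:,::-1])
im=r.capture("side");a=cv2.resize(im[190:270,180:290,::-1],None,fx=6,fy=6,interpolation=cv2.INTER_CUBIC);cv2.imwrite("pics/s5z.png",a)
E
```

```text
8.35 [0.46550348 0.09454299 0.08153832] [-3.49295362  4.81714604  2.41478316]
[[np.float64(-4.06), np.float64(-3.96), np.float64(-3.23), np.float64(-4.44)]]
0.06155727510928817 126.70380949137449 [-3.02767459  3.53300612  3.06522201]
```

View pics/t5z.png

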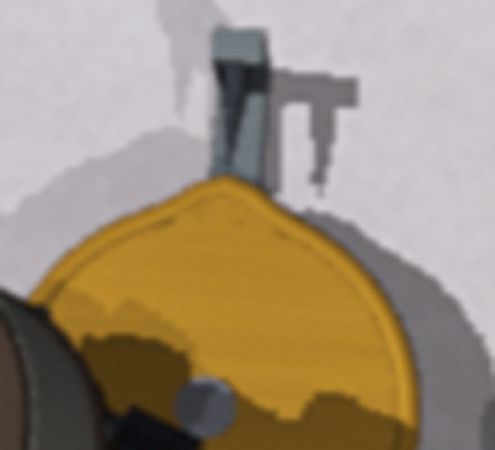

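View pics/w5.png

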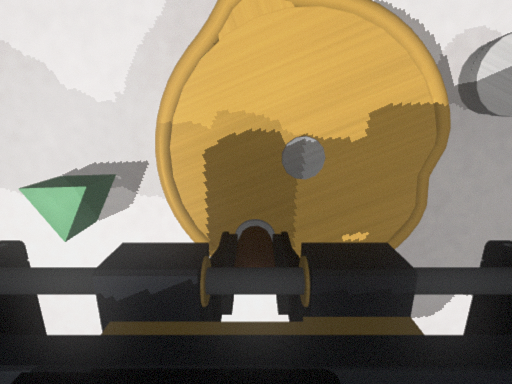

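View pics/s5z.png

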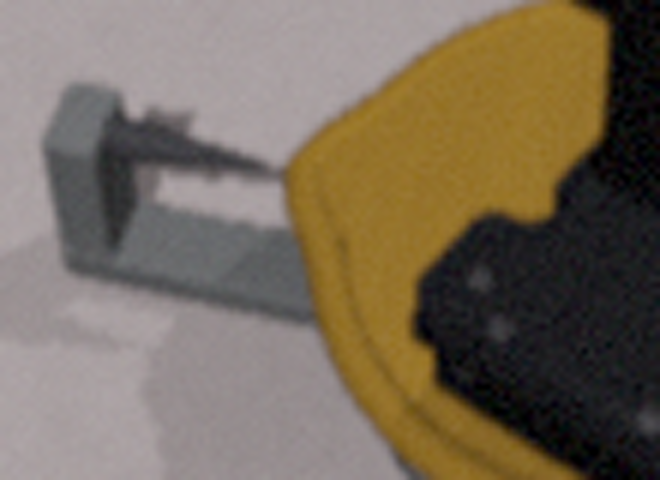

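Top view: apex (225,178) is in line with the tip (228,168), with the bulge at −3.9° and the pointer at −4.2°. The side view also shows the tip meeting the apex. The residual force is radial, so it puts no torque on the wheel. Releasing.

Request:
{"method": "move_arm", "body": {"increments": [0,0,0,0,0,0,0.024,0,0,0,0,0,0,0.03,0,0,0,0,0,0,0.04,0,0,0,0,0,0,0.05,0,0,0,0,0,0,0.06,0,0,0,0,0,0,0.06,0,0,0,0,0,0,0.06]}}

```text
time_s: 9.13
tcp_pos: [0.4654, 0.093, 0.0815]
ee_rot: [[0.0, -0.424, -0.906], [0.0, -0.906, 0.424], [-1.0, -0.0, -0.0]]
wrist_force: [-0.1, 1.2, 0.8]
gripper_width: 0.626
```

```bash
python3 b.py|head -2; python3 - <<'E'
from h import *
im=r.capture("wrist");cv2.imwrite("pics/w6.png",im[:,:,::-1]);print(r.sense()['gripper_width']*87)
E
```

```text
9.1333 [0.4654061  0.09300836 0.08153424] [-0.06375092  1.17891419  0.79210767]
[[np.float64(-4.06), np.float64(-3.96), np.float64(-3.23), np.float64(-4.44)]]
58.42519189942632
```

View pics/w6.png

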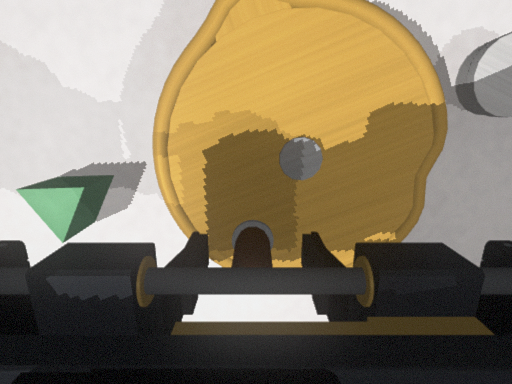

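The fingers are clear on both sides and the bulge reading hasn't changed. Rising straight up.

Request:
{"method": "move_arm", "body": {"increments": [0,0,0,-0.01,0,0,0.06,0,0,0,-0.025,0,0,0.06,0,0,0,-0.04,0,0,0.06,0,0,0,-0.06,0,0,0.06,0,0,0,-0.08,0,0,0.06,0,0,0,-0.1,0,0.02,0.06,0,0,0,-0.12,0,0.04,0.06,0,0,0,-0.14,0,0.06,0.06,0,0,0,-0.16,0,0.075,0.06,0,0,0,-0.16,0,0.075,0.06,0,0,0,-0.16,0,0.075,0.06,0,0,0,-0.16,0,0.075,0.06]}}

```text
time_s: 10.23
tcp_pos: [0.3971, 0.1247, 0.2411]
ee_rot: [[-0.001, -0.424, -0.906], [-0.0, -0.906, 0.424], [-1.0, 0.0, 0.001]]
wrist_force: [-0.4, 0.2, -0.2]
gripper_width: 0.688
```

```bash
python3 b.py|head -2; python3 - <<'E'
from h import *
s=r.sense();p,R=s['tcp_pos'],s['ee_rot'];print(s['joint_velocities'].round(2))
w=r.capture("wrist");cv2.imwrite("pics/w7.png",w[:,:,::-1])
im=r.capture("side");a=cv2.resize(im[170:310,180:360,::-1],None,fx=4,fy=4,interpolation=cv2.INTER_CUBIC);cv2.imwrite("pics/s7z.png",a)
P=cast("side",brass(im,(265,228)),.061);c,R0=fit(P);c=np.array([.502,.0468]);a,d=prof(P,c)
for th in(.0905,.092,.0935):
    x=a[(abs(a)<40)&(d>th)&(d<.1)];print("side",th,(x.min()+x.max())/2)
np.savez("p7",p=p,R=R)
E
```

```text
10.2333 [0.3970857  0.12471543 0.24111673] [-0.39117878  0.2205693  -0.17058981]
[[np.float64(-4.06), np.float64(-3.96), np.float64(-3.23), np.float64(-4.44)]]
[-0.4   0.9  -0.1   0.11 -0.08 -0.1 ]
side 0.0905 -0.5278857201745346
side 0.092 -0.7494919041647998
side 0.0935 -2.8935981517414446
```

View pics/w7.png

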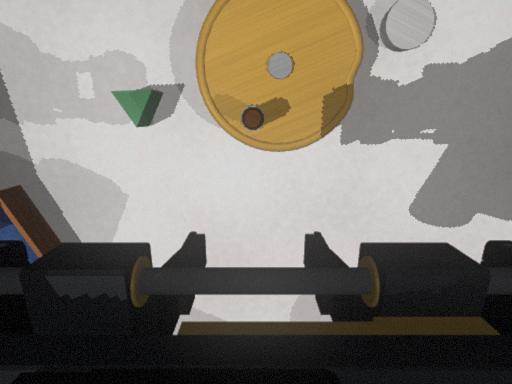

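View pics/s7z.png

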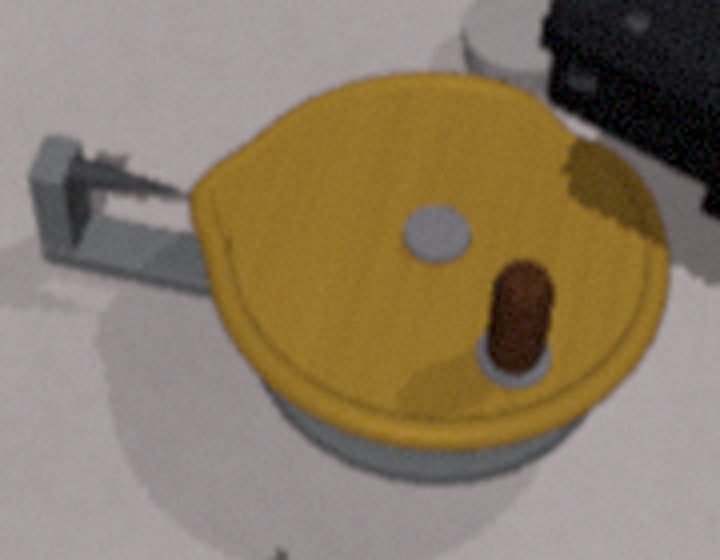

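```bash
python3 - <<'E'
from h import *
q=np.load("p7.npz")
n=castw((280,66),.064,q['p'],q['R'])[0];h=castw((253,118.5),.11,q['p'],q['R'])[0];d=(h-n)[:2];print(n,h,np.hypot(*d),np.degrees(np.arctan2(d[1],d[0]))-130)
n=cast("side",(180+437/4,170+234/4),.064)[0];h=cast("side",(180+525/4,170+278/4),.11)[0];d=(h-n)[:2];print(n,h,np.hypot(*d),np.degrees(np.arctan2(d[1],d[0]))-130)
b=cast("side",(180+514/4,170+357/4),.061)[0];d=(b-n)[:2];print(np.hypot(*d),np.degrees(np.arctan2(d[1],d[0]))-130)
E
```

```text
[0.50089709 0.04592634 0.064     ] [0.46552802 0.09345836 0.11      ] 0.0592474860909152 -3.346685025325698
[0.50156144 0.04764034 0.064     ] [0.46602497 0.09514114 0.11      ] 0.05932257180229226 -3.1989754853852332
0.05938908620161386 -2.935812742878312
```

The handle's position implies the bulge is at about −3.2°, against −3.3° for the pointer, so they agree. Handing in.

```bash
python3 -c "
from station import r
print(r.finish_job())"
```

```text
the job is handed in; nothing more can be done
None
```

I gripped the crank handle and turned the wheel about 84.5° clockwise at about 27°/s. The high spot now stands in front of the pointer. I then let go, raised the arm clear and handed the job in at about 10.4 s.

**Alignment:**
- **Top view:** the bulge reads about −3.9° and the pointer −4.2°.
- **Handle position (wrist and side views):** this puts the bulge at about −3.2°. The pointer averages about −3.3° over all three views.

**At rest:** the top-view bulge reading was identical before release, after release and after the arm withdrew. Wrist force then read about 0.5 N.

**Weakest check:** the side-view outline of the bulge is noisy. It read −0.5° to −2.9° against about −2.5° for the pointer, so up to 2° out, although the picture shows the tip right at the bulge's peak.

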